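Hang the carrier frame on its J-hook and lock it with the wing keeper

ROBOT

A 7-joint arm with a two-finger parallel gripper is mounted at the origin on the work surface. World frame = base frame: x ahead of the robot, y to its left, z up, the work surface at z = 0. Lengths are in mm, angles in rad, forces in N, time in s.
With the tool pointing down it reaches from about 350 to 900 mm from the base axis. Payload 19.9 kg.
Tool frame: the origin (TCP) lies midway between the tips of the shut fingers; the grasp point (between the pads) lies behind it (arm.pinch_z is the z of the grasp point in the tool frame, in mm); z points along the fingers, y is the line along which they close (so a half turn about z gives the same grasp; the last joint's range is limited). The gripper opens to 94 mm and grips with 3 to 60 N. Pads are 16 mm wide; open, the fingers measure 119 mm over their backs; the gripper's body (75 mm by 177 mm) begins 78 mm behind the grasp point.
Start: joints at [1.101, 0.417, -0.01, 1.614, 0.005, 1.111, -0.053], TCP at [259.285, -568.656, 205.425] pointing down, gripper open.
Joint ranges: [-2.81, 2.81], [-0.39, 2.02], [-1.27, 1.25], [0.06, 2.57], [-1.19, 4.33], [0.19, 2], [-2.82, 2.82]. Speed limits (rad/s): [1.89, 1.89, 2.39, 2.39, 3.01, 3.01, 3.01].

INTERFACE

Orientations are given as [roll, pitch, yaw] about the fixed x, y, z axes, in that order (R = Rz(yaw) Ry(pitch) Rx(roll)).
In Python, from plant import arm, get_image, masks_of gives the robot as it stands.
- The arm moves only by the shell command python3 -m pendant 'ROWS' [FORCE]. ROWS is JSON, a list of rows, each a list of 7 numbers: the shift along the tool's x, y, z in cm, then the turn, a rotation vector about the tool's x, y, z in degrees, then the opening in per cent of the stroke, from 0 (shut) to 100 (fully open). In form: [[x, y, z, ax, ay, az, jaw], ...]. A call has 1 to 20 rows; each row is the pose to reach, as a shift and turn from the pose commanded when the call began, along the tool's axes at that moment; what a row does not reach only later rows make up. A row lasts 1/12 s, in which the tool goes at most 41.7 mm and 7.16 degrees, less where a joint would pass 70% of its speed; a pose out of reach is approached as far as the arm can. A call with a gripper value outside its range is refused whole. The fingers move at their own pace and stop on an object; FORCE is the grip in N (left out, the last holds). Time passes only in rows, so rows that repeat a pose let the fingers close. It gives the time, the measured TCP pose, the force, the opening and the grip force at its end, in the units of the state.
- arm.read_state(): the state, without advancing time (a new reading comes with each control period).
- get_image(name): name is "scene" or "side" or "wrist"; returns a dict with "image" (384x512x3 uint8, blue, green, red), "depth" (384x512 float32, mm along the optical axis (not along the pixel's ray), 0 where there is no reading), "fx", "fy", "cx", "cy" (pixels), "camera_from_world" (4x4, takes a point from world to camera coordinates). Camera axes: x right, y down, z forward; pixel columns grow to the right and rows downward; lengths in mm; the calibration is good to about 2 mm. A picture is of the moment at which its call begins.
- arm.job_done(): hands the job in; it is judged then, once.
Trained networks look in a picture, given as the dict that the camera call returned (one of the last four; its "shot" number tells which), for a name from the list of things; names that differ only in an ending like _2 or _b are one class to them, and where a whole thing is asked for, a point or a joint stands for the part that bears it (a point fixed in the world has none). Each returns a list of dicts, best first, with "score" (0 to 1); they miss things now and then, are a little off and sometimes report something else, mostly with a low value. They report only what shows in the picture. A call takes as long as a camera call. They do not tell look-alikes from the thing itself.
- masks_of(picture, name): "mask" (384x512 bool, what is visible of it) and "rect" ([left, top, right, bottom] in pixels, round what is visible of it).
The state is a dict: "t": time; "joint_pos": joint angles; "joint_vel": joint speeds; "joint_torque": joint torques, N m; "position": TCP position; "eef_rot": TCP orientation; "wrist_force": force on the tool from outside, world axes, zero at the start; "torque": the same for the moment, N m; "width": finger opening in mm; "grasp_force": force on a finger pad.
Only numpy, scipy, OpenCV 4.12 (cv2) and the standard library are available. Lean on these libraries where they do the work, as an engineer would, in place of code of your own. Each camera call takes 0.05 s, during which the arm holds its last target. There are 200 camera calls.

TASK

Take the aluminium carrier frame with the orange tab out of the slotted rack and hang it on the stand's yellow J-hook: bring its window sideways over the upturned tip, then let it down gently until the top rail rests in the throat, centred and hanging straight. Then turn the red wing keeper clockwise, fully across the rail beside the tab, so that the frame cannot jump off. Leave the circuit boards, the vacuum head and the pinned ring where they are.

Things in the scene. Friction and masses are not known exactly. Their poses are not given: they have to be found in the camera images.
- stand: Fixed stand of 30 mm aluminium profile. Origin on the deck under the middle of its cross bar; the hook points along its -y. Cross bar along x (x -115 to +145, y -15 to +15 mm), top 180 mm above the deck, on uprights at x -80 and +110. Base plate x -110 to +140, y -80 to +50, 12 mm thick.
- throat (a point): Middle of the J-hook's throat floor, 160 mm above the deck, at x 0, y -43 mm of the stand; axes as the stand's. Yellow strip 30 mm wide (x), 4 thick: from the cross bar it runs level 10 mm above the throat floor, drops into the throat (floor 20 mm long in y, sloping sides) and ends in a tip, y -10 to -20 mm from here, rising 18 mm above the floor. Open above and, over the tip, to -y.
- keeper_hub (a point): On the vertical turning axis of the red wing keeper, half-way up its wings, 195 mm above the deck, at x +60, y 0 of the stand. Two straight wings reach 56 mm from the axis either way, 10 mm thick, 185 to 205 mm above the deck; the hub, 24 mm diameter, stands 4 mm higher. Across, a wing lies 5 mm above the hung frame's top rail.
- keeper (a joint): Turn of the keeper, rad. 0: wings along the stand's x, clear of the frame. Grows clockwise seen from above: the wing pointing to the stand's +x swings to its -y, over the rail beside the tab. Stops at 0 and at 1.6 (wings across the rail). Starts between 0 and 0.3; friction 0.07 N m; stays where it is left.
- frame_center (a point): Centre, half-way up, of the carrier frame: aluminium, 6 mm thick, 150 wide (its x), 195 high (its z, up), y square to its plane, both faces alike, about 0.2 kg. Rails 20 mm wide round a window 110 wide, 90 high. Amid the top rail a tab 50 wide, 65 high: 10 mm bare metal, then an orange grip 10 mm thick whose top is the frame's top, 97.5 mm above here. Starts upright in a rack slot.
- frame_seat (a point): Middle of the underside of the frame's top rail (top edge of the window), 12.5 mm above frame_center and 85 mm below the tab's top edge; axes as the frame's. It comes to throat when the frame hangs home.
- rack: Fixed grey rack, 190 x 190 mm. Origin on the deck at its centre. Three slots along its x, at y -60, 0 and +60 mm; slot floor 12 mm and slot walls 72 mm above the deck, slots 8 mm wide and 60 mm deep.
- board_a: Green circuit board in a black edge, 150 x 6 x 80 mm, upright in another slot of the rack, top 92 mm above the deck. Origin: middle of its lower edge. Leave it.
- board_b: A second, equal board in the third slot. Leave it.
- vacuum_head: Vacuum head lying cups up on the deck: cross 120 mm wide, 64 mm high, four blue cups. Origin: centre of its underside. Leave it.
- nest_ring: Aluminium ring, 110 mm diameter, with four upright pins, 44 mm high. Origin: centre of its underside. Leave it.
Things that resemble listed ones, but are neither listed nor needed, are in the scene too. Of the things that look like the part that bears frame_center, the middle-sized one is meant.

How it is judged (in metres and radians):
On the way, in this order (a step that is already met when the one before it is completed fails the run):
1. the frame hangs in the throat of the hook: top rail on the throat floor, centred, straight (x of frame_seat in the frame of throat between -0.02 and 0.02 m and y of frame_seat in the frame of throat between -0.012 and 0.012 m and z of frame_seat in the frame of throat between -0.005 and 0.006 m and angle between frame_seat's own z axis and vertical below 0.15 rad and angle between the y axis of frame_seat and the y axis of throat, either way round below 0.3 rad), for 0.2 s.
2. with the frame hanging, the keeper is turned across its rail (all of step 1 and value of joint keeper above 1.3 rad), for 0.2 s.
At the end, for the whole second after the job is handed in: The frame hangs at rest with frame_seat at the throat floor (within 20 mm sideways along x, 12 mm along y, +6/-5 mm in height), upright within 0.15 rad and square to the hook within 0.3 rad; the keeper stands at more than 1.3 rad, across the rail (all of step 2 and linear speed of frame below 0.02 m/s and angular speed of frame below 0.15 rad/s); the robot touches nothing.
It fails at once if a circuit board is moved by more than 30 mm (distance of board_a from where it was at the start of the episode above 0.03 m).
It fails at once if a circuit board is moved by more than 30 mm (distance of board_b from where it was at the start of the episode above 0.03 m).
It fails at once if the vacuum head is moved by more than 30 mm (distance of vacuum_head from where it was at the start of the episode above 0.03 m).
It fails at once if the pinned ring is moved by more than 30 mm (distance of nest_ring from where it was at the start of the episode above 0.03 m).
It fails at once if the frame is dropped or slammed into the hook (faster than 0.45 m/s within 20 mm of its seat) (distance between frame_seat and throat below 0.02 m and linear speed of frame above 0.45 m/s).
It also fails if it takes over 50 s, if anything falls off the work surface, if the arm or the gripper's body presses on something with over 40 N, if the wrist force passes 120 N, or if a joint passes its speed limit or range.

## Working session

There is one attempt and no reset: what is moved stays moved. The work goes in short steps, Python scripts to look and compute and a shell command to move; the robot and the scene stay as the last step left them, time stands still between calls to the robot, and variables do not carry over. Pictures are saved under pics/ and viewed, at most 10 in all, crops included, and the job is handed in when it is done.

```bash
ls; mkdir -p pics; cat > h.py <<'E'
import numpy as np, cv2
from plant import arm, get_image, masks_of
def pts(p, mask):
    v,u=np.nonzero(mask & (p["depth"]>0)); z=p["depth"][v,u]
    c=np.c_[(u-p["cx"])/p["fx"]*z,(v-p["cy"])/p["fy"]*z,z]
    T=np.linalg.inv(p["camera_from_world"]); return c@T[:3,:3].T+T[:3,3],u,v
E
python3 - <<'E'
from h import *
ims=[]
for n in ("scene","side"):
    p=get_image(n); im=p["image"].copy(); np.savez(f"{n}0.npz",**{k:v for k,v in p.items()})
    T=np.linalg.inv(p["camera_from_world"]); print(n,"cam",T[:3,3].round(), "fwd",T[:3,2].round(2))
    for k in ("stand","keeper","frame_center","rack","board_a","vacuum_head","nest_ring"):
        for m in masks_of(p,k):
            w,_,_=pts(p,m["mask"])
            print(k,round(m["score"],2),m["rect"],m["mask"].sum(), w.min(0).round() if len(w) else 0, w.max(0).round() if len(w) else 0, np.median(w,0).round() if len(w) else 0)
    cv2.imwrite(f"pics/{n}0.png",cv2.resize(im,(800,600)))
print(arm.read_state()["position"],arm.read_state()["eef_rot"],arm.pinch_z)
E
```

```text
pics
scene cam [ 936.  472. 1014.] fwd [-0.38 -0.48 -0.79]
stand 0.76 [293.7, 243.1, 419.6, 355.4] 6314 [259. 182.  -2.] [603. 354. 217.] [489. 300.  17.]
keeper 0.74 [330.7, 274.1, 380.5, 295.7] 451 [449. 222.  10.] [570. 313. 217.] [521. 292. 204.]
frame_center 0.79 [184.7, 126.6, 218.9, 188.3] 711 [ 410. -411.   -4.] [ 590. -235.  210.] [ 517. -264.  135.]
frame_center 0.79 [160.9, 118.5, 180.3, 159.2] 250 [ 466. -570.   -4.] [ 534. -382.  138.] [ 528. -436.   74.]
frame_center 0.64 [234.3, 56.5, 293.0, 138.9] 2133 [ -27. -666.   -7.] [ 269. -236.  273.] [ 238. -337.  153.]
rack 0.92 [178.0, 144.5, 264.0, 226.1] 2912 [ 347. -356.   -4.] [621. -86.  95.] [ 516. -185.   17.]
rack 0.24 [292.5, 244.9, 422.6, 356.1] 6566 [211. 182.  -5.] [603. 355. 217.] [488. 300.  16.]
board_a 0.97 [224.5, 160.5, 254.6, 208.6] 508 [ 405. -204.    8.] [ 548. -123.   97.] [ 478. -151.   70.]
board_a 0.88 [207.6, 155.4, 235.3, 196.2] 528 [ 427. -265.   11.] [ 569. -177.   97.] [ 498. -207.   70.]
board_a 0.22 [125.2, 201.6, 161.9, 238.3] 779 [ 684. -321.   -5.] [ 792. -201.   48.] [ 739. -249.   14.]
va
[... 914 characters left out ...]
 309.0, 211.3] 1771 [ 378. -346.   -4.] [617. -89.  93.] [ 516. -155.   15.]
board_a 0.98 [237.9, 154.8, 291.0, 182.0] 688 [ 429. -237.   38.] [ 568. -182.   93.] [ 497. -207.   71.]
board_a 0.98 [247.0, 175.6, 298.5, 202.7] 1027 [ 407. -218.   12.] [ 545. -125.   93.] [ 477. -152.   61.]
vacuum_head 0.62 [136.1, 204.6, 180.5, 249.6] 1315 [683. -81.  -3.] [821.  60.  65.] [737.  20.  32.]
nest_ring 0.91 [169.4, 146.9, 206.9, 180.8] 602 [ 681. -328.   -3.] [ 789. -201.   45.] [ 731. -251.   12.]
nest_ring 0.53 [175.2, 293.8, 344.1, 384.0] 10128 [343. 161.  -3.] [618. 333. 214.] [476. 299. 150.]
[ 259.27118236 -568.65638273  205.44078955] [-3.14150611e+00  7.12545166e-05  4.27777165e-01] -18.8
```

View pics/scene0.png

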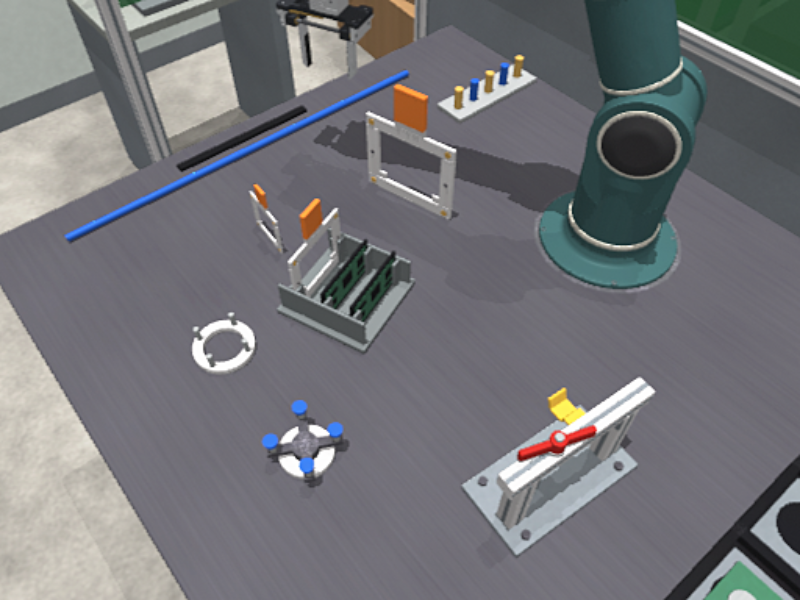

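View pics/side0.png

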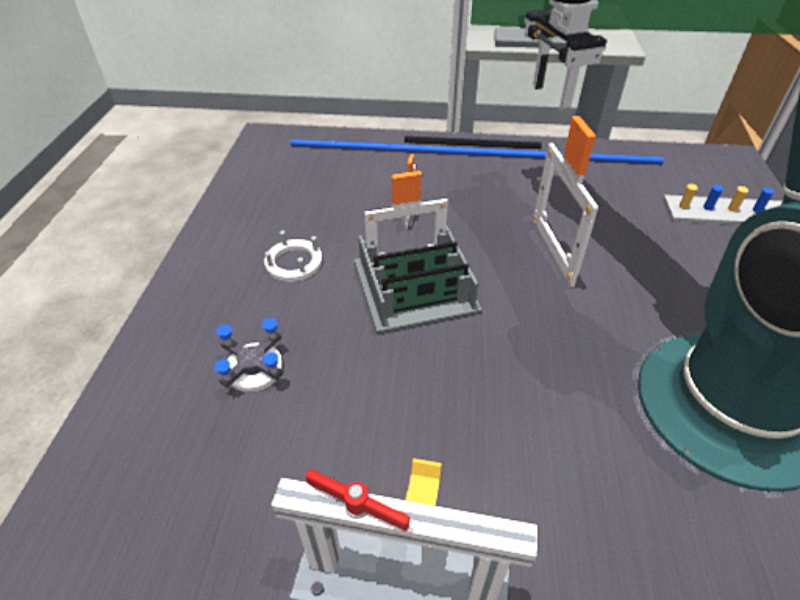

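```bash
python3 - <<'E'
from h import *
for n in ("scene","side"):
    p=np.load(n+"0.npz"); p={k:p[k] for k in p.files}
    hsv=cv2.cvtColor(p["image"],cv2.COLOR_BGR2HSV); H,S,V=cv2.split(hsv)
    for nm,m in (("orange",(H>5)&(H<18)&(S>130)&(V>80)),("yellow",(H>=20)&(H<33)&(S>130)&(V>80)),("red",((H<5)|(H>174))&(S>130)&(V>60)),("green",(H>40)&(H<85)&(S>100))):
        k,l,st,_=cv2.connectedComponentsWithStats(m.astype(np.uint8))
        for i in range(1,k):
            if st[i,4]<25: continue
            w,u,v=pts(p,l==i); 
            w=w[(np.abs(w-np.median(w,0))<120).all(1)]
            q=w[w[:,2]>np.percentile(w[:,2],95)-6]
            r=cv2.minAreaRect(q[:,:2].astype(np.float32))
            print(n,nm,st[i],"min",np.percentile(w,3,axis=0).round(),"max",np.percentile(w,97,axis=0).round(),"toprect",np.round(r[0]),np.round(r[1]),round(r[2],1))
    # stand top bar
    w,u,v=pts(p,np.ones(p["depth"].shape,bool))
    q=w[(abs(w[:,2]-180)<5)&(w[:,0]>300)&(w[:,0]<720)&(w[:,1]>100)&(w[:,1]<450)]
    print(n,"bar",len(q)); 
    if len(q): r=cv2.minAreaRect(q[:,:2].astype(np.float32)); print(r, cv2.boxPoints(r).round())
    q=w[(abs(w[:,2]-71)<4)&(w[:,0]>300)&(w[:,0]<720)&(w[:,1]>-450)&(w[:,1]<-50)]
    print(n,"rackwalls",len(q)); r=cv2.minAreaRect(q[:,:2].astype(np.float32)); print(r, cv2.boxPoints(r).round())
E
```

```text
scene orange [252  54  22  31 510] min [ 228. -370.  198.] max [ 250. -306.  270.] toprect [ 237. -339.] [17. 68.] 14.1
scene orange [162 118   9  15  59] min [ 527. -448.   99.] max [ 532. -416.  137.] toprect [ 529. -432.] [32.  6.] 88.1
scene orange [192 127  14  26 214] min [ 500. -269.  157.] max [ 544. -253.  208.] toprect [ 521. -265.] [50. 12.] 21.0
scene yellow [351 248  23  24 282] min [440. 234. 158.] max [469. 275. 178.] toprect [454. 255.] [46. 30.] 84.1
scene red [332 272  50  23 364] min [472. 272. 190.] max [569. 310. 210.] toprect [519. 290.] [ 22. 105.] 63.1
scene green [76  0 13  4 27] min [  375. -1285.   102.] max [  418. -1271.   118.] toprect [  408. -1276.] [10. 21.] 84.5
scene green [ 432    0   80   47 1814] min [-626. -228.  119.] max [-612.  -24.  237.] toprect [-619. -103.] [14. 91.] 0.3
scene green [433  11  79  40 130] min [-625. -269.  101.] max [-612.  -47.  112.] toprect [-617. -157.] [235.  13.] 89.8
scene green [208 157  27  40 221] min [ 448. -225.   24.] max [ 554. -186.   87.] toprect [ 500. -206.] [133.   3.] 21.1
scene green [227 166  25  40 1
[... 2154 characters left out ...]
 377    0  135   22 2539] min [ -366. -1287.   103.] max [ -140. -1272.   182.] toprect [ -252. -1280.] [ 18. 239.] 88.9
side green [249 162  19  11  35] min [ 497. -209.   51.] max [ 539. -191.   82.] toprect [ 519. -200.] [48.  4.] 22.3
side green [253 172  44  23 234] min [ 422. -173.   22.] max [ 514. -136.   82.] toprect [ 469. -154.] [117.   5.] 20.2
side bar 2796
((469.83441162109375, 271.0474853515625), (79.78170013427734, 259.088623046875), 86.0899887084961) [[338. 240.]
 [596. 222.]
 [602. 302.]
 [343. 320.]]
side rackwalls 549
((497.0126953125, -209.41128540039062), (168.379638671875, 178.37841796875), 20.79358673095703) [[ 387. -156.]
 [ 450. -323.]
 [ 607. -263.]
 [ 544.  -96.]]
```

Three frames are visible in the 800x600 scene picture:
- (410,150): the tall one, with its tab top at about 273 mm.
- (268,215): the small one, with its top at about 138 mm.
- (315,245): the one in the rack slot, with its top at about 207 mm, which is the 12 + 195 mm expected.

The one in the rack is the middle-sized one, so it is the frame meant. I'll confirm with a crop while raising the arm to a safe height.

```bash
python3 - <<'E'
from h import *
p=np.load("scene0.npz"); cv2.imwrite("pics/crop1.png",cv2.resize(p["image"][50:215,145:310],(600,600),interpolation=cv2.INTER_CUBIC))
E
python3 -m pendant '[[0,0,-4,0,0,0,100],[0,0,-8,0,0,0,100],[0,0,-12,0,0,0,100],[0,0,-14.5,0,0,0,100]]'
```

```text
t: 1.13
position: [259.5, -569.1, 354.8]
eef_rot: [3.138, -0.0, 0.428]
wrist_force: [-0.1, -0.1, -0.9]
width: 93.6
grasp_force: 0.0
```

View pics/crop1.png

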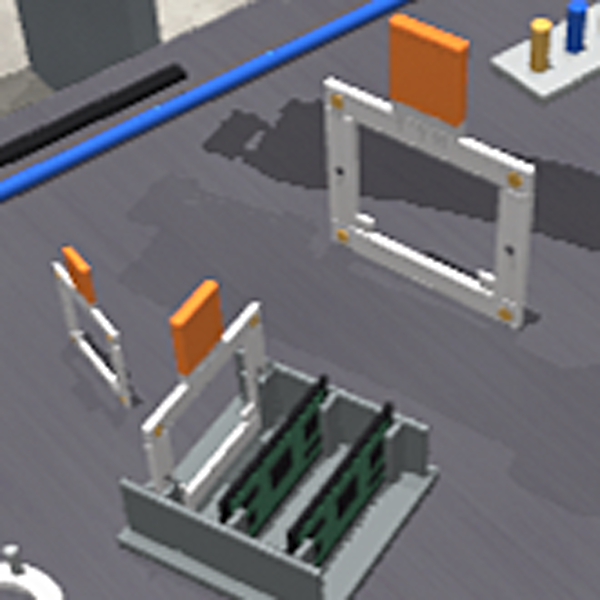

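The crop confirms it: the frame in the rack slot (crop about (200,380)) is the middle-sized of the three and the only one in the rack. I'll move above it.

```bash
python3 -m pendant '[[10,-4.6,0,0,0,3.6,80],[20,-9.2,0,0,0,3.6,60],[36.4,-16.8,0,0,0,3.6,60],[36.4,-16.8,0,0,0,3.6,60],[36.4,-16.8,0,0,0,3.6,60],[36.4,-16.8,0,0,0,3.6,60],[36.4,-16.8,0,0,0,3.6,60],[36.4,-16.8,0,0,0,3.6,60],[36.4,-16.8,0,0,0,3.6,60],[36.4,-16.8,0,0,0,3.6,60],[36.4,-16.8,0,0,0,3.6,60],[36.4,-16.8,0,0,0,3.6,60],[36.4,-16.8,0,0,0,3.6,60],[36.4,-16.8,0,0,0,3.6,60],[36.4,-16.8,0,0,0,3.6,60]]'
python3 - <<'E'
from h import *
p=get_image("wrist"); H,S,V=cv2.split(cv2.cvtColor(p["image"],cv2.COLOR_BGR2HSV))
w,u,v=pts(p,(H>5)&(H<18)&(S>130)&(V>80)); s=arm.read_state(); print(s["position"],s["eef_rot"],s["joint_pos"])
q=w[(w[:,2]>198)&(w[:,2]<216)&(abs(w[:,0]-521)<60)]; print(len(w),len(q),q[:,2].mean())
if len(q): print(cv2.minAreaRect(q[:,:2].astype(np.float32)),q.mean(0))
cv2.imwrite("pics/w1.png",p["image"])
E
```

```text
t: 2.38
position: [520.1, -265.9, 350.5]
eef_rot: [3.141, 0.0, 0.363]
wrist_force: [-0.5, 0.3, 0.2]
width: 56.2
grasp_force: 0.0
[ 520.19238559 -265.76347034  350.51742715] [3.14140122e+00 1.41762344e-04 3.63278704e-01] [ 0.59842795  0.25521579 -0.2233589   1.51375111  0.05723703  1.37898465
 -0.83636251]
482 271 205.95744708597186
((520.341552734375, -265.784912109375), (49.42324447631836, 9.291796684265137), 20.97246742248535) [ 513.79179653 -268.04852916  205.95744709]
```

View pics/w1.png

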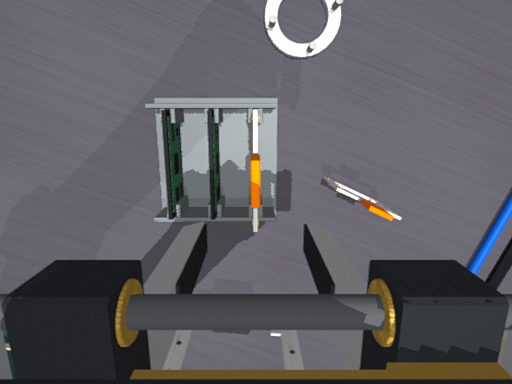

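The wrist view shows the orange grip at (255,180) lying between the fingers and square to them. It measures (520.3, -265.8) with yaw 20.97°, which matches the tool. I'll go down and grip.

```bash
python3 -m pendant '[[0,0,4,0,0,0,60],[0,0,8,0,0,0,60],[0,0,12,0,0,0,60],[0,0,15,0,0,0,60],[0,0,17,0,0,0,60],[0,0,18.5,0,0,0,60],[0,0,19,0,0,0,60],[0,0,19,0,0,0,60],[0,0,19,0,0,0,40],[0,0,19,0,0,0,20],[0,0,19,0,0,0,5],[0,0,19,0,0,0,0],[0,0,19,0,0,0,0],[0,0,19,0,0,0,0],[0,0,19,0,0,0,0],[0,0,19,0,0,0,0]]' 30
```

```text
t: 3.77
position: [520.8, -264.9, 160.5]
eef_rot: [3.141, -0.0, 0.365]
wrist_force: [-0.1, 0.2, 2.9]
width: 9.9
grasp_force: 30.0
```

Gripped, at 9.9 mm and 30 N. I'll lift straight up out of the slot.

```bash
python3 -m pendant '[[0,0,-0.5,0,0,0,0],[0,0,-1.5,0,0,0,0],[0,0,-3,0,0,0,0],[0,0,-5,0,0,0,0],[0,0,-7,0,0,0,0],[0,0,-9,0,0,0,0],[0,0,-11,0,0,0,0],[0,0,-13,0,0,0,0],[0,0,-14.5,0,0,0,0],[0,0,-15,0,0,0,0],[0,0,-15,0,0,0,0]]' 45
python3 - <<'E'
from h import *
s=arm.read_state(); print(s["position"],s["eef_rot"],s["width"],s["wrist_force"])
S=np.array([457,296.3]);a=np.radians(-4.5)
R=np.array([[np.cos(a),-np.sin(a)],[np.sin(a),np.cos(a)]])
y=s["eef_rot"][2]; tx=np.array([np.cos(y),np.sin(y)]); ty=np.array([np.sin(y),-np.cos(y)])
for st in ([0,-150],[0,-43]):
    g=S+R@st; d=g-s["position"][:2]; print(st,g.round(1),"tool cm",(d@tx/10).round(2),(d@ty/10).round(2),"az",np.degrees(y)+4.5)
p=get_image("scene"); w=[pts(p,m["mask"])[0] for m in masks_of(p,"frame_center")]
for q in w: print(np.median(q,0).round(), q[:,2].max())
E
```

```text
t: 4.68
position: [521.1, -264.7, 311.9]
eef_rot: [3.14, -0.001, 0.365]
wrist_force: [0.9, 0.1, -2.0]
width: 9.7
grasp_force: 45.0
[ 521.12651498 -264.72399721  311.91044716] [ 3.14034598e+00 -1.39360527e-03  3.65123048e-01] 9.741256684758202 [ 0.86078399  0.10599905 -2.04356871]
[0, -150] [445.2 146.8] tool cm 7.6 -41.15 az 25.420009636884185
[0, -43] [453.6 253.4] tool cm 12.2 -50.81 az 25.420009636884185
[ 529. -434.   61.] 137.72303751534673
[523. 290. 204.] 216.3232531060694
```

```bash
python3 -m pendant '[[0.2,-1.2,0,0,0,2,0],[0.8,-4,0,0,0,5,0],[1.5,-7.5,0,0,0,8,0],[2.1,-11,0,0,0,11,0],[2.7,-14.5,0,0,0,14,0],[3.3,-18,0,0,0,17,0],[4,-21.5,0,0,0,20,0],[4.6,-25,0,0,0,22,0],[5.3,-28.5,0,0,0,24,0],[5.9,-32,0,0,0,25.4,0],[6.6,-35.5,0,0,0,25.4,0],[7.1,-38.5,0,0,0,25.4,0],[7.4,-40.3,0,0,0,25.4,0],[7.6,-41.15,0,0,0,25.4,0],[7.6,-41.15,0,0,0,25.4,0],[7.6,-41.15,0,0,0,25.4,0]]'
cat > look.py <<'E'
from h import *
import sys
for n in ("scene","side"):
    p=get_image(n); cv2.imwrite(f"pics/{sys.argv[1]}_{n}.png",p["image"][150:,120:450] if n=="scene" else p["image"][150:,100:430])
    hsv=cv2.cvtColor(p["image"],cv2.COLOR_BGR2HSV); H,S,V=cv2.split(hsv)
    for nm,m in (("orange",(H>5)&(H<18)&(S>130)&(V>80)),("yellow",(H>=20)&(H<33)&(S>130)&(V>80)),("red",((H<5)|(H>174))&(S>130)&(V>60))):
        w,u,v=pts(p,m); w=w[(w[:,1]>50)&(w[:,1]<380)&(w[:,0]>300)&(w[:,0]<650)&(w[:,2]>140)]
        if len(w)<10: continue
        r=cv2.minAreaRect(w[:,:2].astype(np.float32))
        print(n,nm,len(w),np.percentile(w,3,axis=0).round(),np.percentile(w,97,axis=0).round(),np.round(r[0],1),np.round(r[1],1),round(r[2],1))
    # bar top: line fit in stand frame
    w,u,v=pts(p,np.ones(p["depth"].shape,bool))
    q=w[(abs(w[:,2]-180)<4)&(w[:,0]>330)&(w[:,0]<610)&(w[:,1]>275)&(w[:,1]<340)]
    r=cv2.minAreaRect(q[:,:2].astype(np.float32)); print(n,"bar",np.round(r[0],1),np.round(r[1],1),round(r[2],2))
    q=w[(w[:,2]>120)&(w[:,2]<350)&(w[:,1]>100)&(w[:,1]<200)&(abs(w[:,0]-445)<90)]
s=arm.read_state(); print(s["position"],s["eef_rot"],s["width"],s["wrist_force"],s["t"])
E
python3 look.py a
```

```text
t: 6.12
position: [444.9, 145.9, 309.8]
eef_rot: [3.141, 0.001, -0.079]
wrist_force: [-0.8, 0.1, -2.3]
width: 9.8
grasp_force: 45.0
scene orange 182 [450. 140. 305.] [470. 150. 357.] [458.  143.3] [26.4 18.3] 34.8
scene yellow 307 [440. 135. 158.] [472. 276. 431.] [457.7 198.3] [ 36.9 160.1] 3.8
scene red 362 [473. 272. 191.] [568. 310. 210.] [518.9 289.9] [ 23.2 107.6] 77.6
scene bar [472.1 294.3] [ 30.5 261. ] 85.06
side orange 243 [420. 146. 298.] [468. 152. 327.] [441.5 149.1] [133.   16.6] 1.1
side yellow 495 [438. 235. 157.] [467. 274. 177.] [431.3 210.1] [145.9  41.9] 63.7
side red 719 [468. 274. 187.] [564. 311. 208.] [516.3 290.4] [ 22.1 109.8] 62.5
side bar [471.5 293.6] [ 30.9 259.2] 85.07
[445.20714062 145.28001886 310.07302617] [ 3.14121703e+00  6.67499831e-04 -8.01390401e-02] 9.63788443891246 [-0.05871428  0.0172398  -1.88739269] 6.2167
```

The bar gives a stand yaw of -4.9° and a throat at (453, 252.5), and the yellow strip agrees. I'll lower outside the tip, then move in above it.

```bash
python3 -m pendant '[[0,0,1.5,0,0,0,0],[0,0,4,0,0,0.3,0],[0,0,6.5,0,0,0.3,0],[0,0,7.5,0,0,0.3,0],[0,-1,7.5,0,0,0.3,0],[0,-2.5,7.5,0,0,0.3,0],[0,-4,7.5,0,0,0.3,0],[0,-5.5,7.5,0,0,0.3,0],[0,-7,7.5,0,0,0.3,0],[0,-8.5,7.5,0,0,0.3,0],[0,-9.8,7.5,0,0,0.3,0],[0,-10.4,7.5,0,0,0.3,0],[0,-10.7,7.5,0,0,0.3,0],[0,-10.7,7.5,0,0,0.3,0],[0,-10.7,7.5,0,0,0.3,0]]'
python3 look.py b
```

```text
t: 7.47
position: [453.5, 252.9, 235.8]
eef_rot: [3.142, -0.0, -0.084]
wrist_force: [-0.1, 0.0, -2.4]
width: 9.8
grasp_force: 45.0
scene orange 161 [455. 247. 233.] [478. 256. 284.] [464.6 251.5] [10.6 27.9] 88.4
scene yellow 204 [440. 235. 157.] [481. 278. 353.] [461.4 256.7] [49.1 45. ] 85.3
scene red 372 [472. 272. 190.] [569. 309. 210.] [518.7 290. ] [ 21.8 110.3] 68.8
scene bar [472.3 294. ] [ 31.3 260.8] 85.1
side yellow 269 [439. 247. 157.] [467. 276. 171.] [452.1 263.6] [35.6 59.5] 85.3
side red 713 [467. 274. 187.] [565. 311. 208.] [516.1 290.3] [ 22.4 110.5] 62.3
side bar [471.4 293.6] [ 30.9 259.5] 84.94
[453.49402165 252.70313541 235.63032192] [ 3.14140001e+00 -1.54758738e-04 -8.45760733e-02] 9.622062865148301 [-0.5195817  -0.57020503 -1.84596159] 7.5667
```

```bash
python3 - <<'E'
import cv2,numpy as np
a=cv2.imread("pics/b_scene.png");b=cv2.imread("pics/b_side.png")
cv2.imwrite("pics/b.png",cv2.resize(np.hstack([a,b]),(800,283+0)))
E
```

```text
(no output)
```

View pics/b.png

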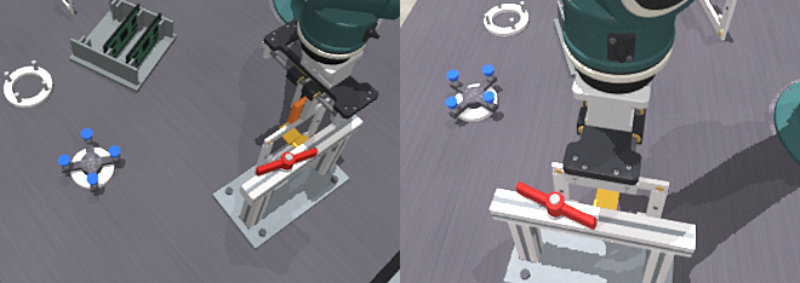

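The frame is over the hook with the yellow strip inside its window. I'll lower slowly to just above the floor.

```bash
python3 -m pendant '[[0,0,0.5,0,0,0,0],[0,0,1,0,0,0,0],[0,0,1.5,0,0,0,0],[0,0,2,0,0,0,0],[0,0,2.4,0,0,0,0],[0,0,2.8,0,0,0,0],[0,0,3.1,0,0,0,0],[0,0,3.3,0,0,0,0],[0,0,3.4,0,0,0,0],[0,0,3.4,0,0,0,0],[0,0,3.4,0,0,0,0]]'
python3 -m pendant '[[0,0,0.05,0,0,0,0],[0,0,0.1,0,0,0,0],[0,0,0.15,0,0,0,0],[0,0,0.2,0,0,0,0],[0,0,0.2,0,0,0,0]]'
```

```text
t: 8.48
position: [453.3, 253.5, 201.6]
eef_rot: [-3.141, -0.0, -0.083]
wrist_force: [0.1, 1.2, -2.4]
width: 9.7
grasp_force: 45.0
t: 8.9
position: [453.3, 253.4, 199.4]
eef_rot: [-3.142, 0.0, -0.084]
wrist_force: [-0.2, 0.7, -2.4]
width: 10.1
grasp_force: 45.0
```

```bash
python3 -m pendant '[[0,0,0.05,0,0,0,0],[0,0,0.1,0,0,0,0],[0,0,0.1,0,0,0,0],[0,0,0.1,0,0,0,0]]'; python3 -m pendant '[[0,0,0.05,0,0,0,0],[0,0,0.1,0,0,0,0],[0,0,0.1,0,0,0,0],[0,0,0.1,0,0,0,0]]'
```

```text
t: 9.23
position: [453.3, 253.4, 198.5]
eef_rot: [-3.141, -0.0, -0.084]
wrist_force: [0.1, 0.1, -1.1]
width: 9.8
grasp_force: 45.0
t: 9.57
position: [453.4, 253.5, 198.4]
eef_rot: [3.142, -0.001, -0.084]
wrist_force: [-4.8, -3.8, 16.3]
width: 9.7
grasp_force: 45.0
```

Contact came at TCP 198.4, which puts the seat at 160 as expected. I'll ease off 1 mm, open slightly, and check.

```bash
python3 -m pendant '[[0,0,-0.1,0,0,0,0],[0,0,-0.1,0,0,0,0],[0,0,-0.1,0,0,0,0],[0,0,-0.1,0,0,0,14],[0,0,-0.1,0,0,0,18],[0,0,-0.1,0,0,0,22],[0,0,-0.1,0,0,0,28],[0,0,-0.1,0,0,0,28],[0,0,-0.1,0,0,0,28],[0,0,-0.1,0,0,0,28]]' 5; python3 look.py c; python3 - <<'E'
import cv2,numpy as np
a=cv2.imread("pics/c_scene.png");b=cv2.imread("pics/c_side.png")
cv2.imwrite("pics/c.png",cv2.resize(np.hstack([a[:,80:],b[:,:250]]),(800,374)))
E
```

```text
t: 10.4
position: [453.3, 253.4, 198.4]
eef_rot: [-3.142, 0.0, -0.084]
wrist_force: [-0.7, 0.9, -0.1]
width: 26.6
grasp_force: 0.0
scene orange 203 [449. 247. 195.] [478. 258. 247.] [462.7 245.5] [31.5 26.2] 1.0
scene yellow 151 [443. 234. 158.] [485. 287. 317.] [475.5 262.1] [66.1 54.9] 25.5
scene red 373 [472. 271. 190.] [569. 310. 210.] [519.6 290.3] [ 22.5 108.8] 77.2
scene bar [472.9 294. ] [ 31.2 260. ] 85.13
side red 716 [467. 274. 187.] [565. 311. 208.] [516.2 290.3] [ 22.2 110.7] 77.1
side bar [471.4 293.6] [ 31. 259.] 84.94
[453.30432427 253.41148034 198.46177839] [-3.14153441e+00  4.16497471e-05 -8.35900360e-02] 26.476814562257275 [ 0.60479453 -0.28187609 -0.13648933] 10.5
```

View pics/c.png

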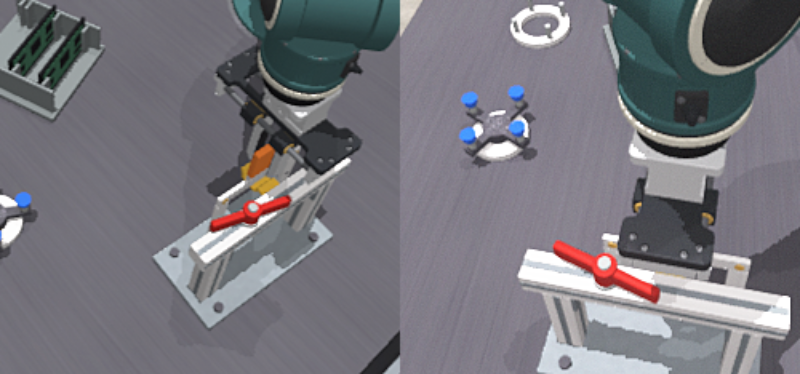

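The frame rests in the throat and the fingers are clear of it. I'll rise straight up and check how it hangs and the keeper's angle.

```bash
python3 -m pendant '[[0,0,-1,0,0,0,28],[0,0,-2.5,0,0,0,28],[0,0,-4.5,0,0,0,28],[0,0,-7,0,0,0,28],[0,0,-10,0,0,0,28],[0,0,-12,0,0,0,0],[0,0,-12,0,0,0,0],[0,0,-12,0,0,0,0]]'; cat > kp.py <<'E'
from h import *
S=np.array([456.9,295.3]);a=np.radians(-4.93)
R=np.array([[np.cos(a),-np.sin(a)],[np.sin(a),np.cos(a)]])
for n in ("scene","side"):
    p=get_image(n); H,Sa,V=cv2.split(cv2.cvtColor(p["image"],cv2.COLOR_BGR2HSV))
    for nm,m,lo in (("red",((H<5)|(H>174))&(Sa>130)&(V>60),180),("orange",(H>5)&(H<18)&(Sa>130)&(V>80),185)):
        w,_,_=pts(p,m); w=w[(w[:,1]>180)&(w[:,1]<380)&(w[:,0]>380)&(w[:,0]<620)&(w[:,2]>lo)&(w[:,2]<260)]
        q=(w[:,:2]-S)@R
        if len(w)<10: continue
        if nm=="red": q=q[w[:,2]>200]
        c=q.mean(0); vx,vy=cv2.fitLine(q.astype(np.float32),cv2.DIST_L2,0,.01,.01).ravel()[:2]
        print(n,nm,len(w),"stand mid",c.round(1),"min",np.percentile(q,2,axis=0).round(1),"max",np.percentile(q,98,axis=0).round(1),"zmax",np.percentile(w[:,2],98).round(1),"cw angle",-np.arctan(vy/vx))
        if nm=="orange":
            for z in range(190,250,10):
                k=abs(w[:,2]-z)<5
                if k.sum()>3: print("  z",z,q[k].mean(0).round(1))
s=arm.read_state(); print(s["position"],s["eef_rot"],s["width"],s["t"])
E
python3 kp.py
```

```text
t: 11.17
position: [453.5, 253.6, 319.8]
eef_rot: [-3.141, -0.002, -0.084]
wrist_force: [-0.4, 1.1, -0.7]
width: 10.0
grasp_force: 0.0
scene red 371 stand mid [64.8  0.5] min [ 12.9 -15. ] max [112.4  15.5] zmax 210.9 cw angle 0.26916146
scene orange 299 stand mid [  4.3 -40.1] min [-22.2 -46.9] max [ 24.5 -37. ] zmax 247.1 cw angle 0.038165167
  z 190 [ 13.4 -40.3]
  z 200 [  5.5 -39. ]
  z 210 [  8.  -39.3]
  z 220 [  5.4 -38.7]
  z 230 [  5.1 -38.9]
  z 240 [  4.3 -41.1]
side red 713 stand mid [57.7  1.7] min [  8.2 -14.6] max [109.6  15.9] zmax 208.1 cw angle 0.26868626
side orange 724 stand mid [ -2.1 -39.6] min [-25.5 -46.1] max [ 22.1 -37.8] zmax 244.2 cw angle -0.0028979874
  z 190 [ -2.4 -38.8]
  z 200 [ -1.6 -38.6]
  z 210 [ -1.7 -38.6]
  z 220 [ -3.  -38.7]
  z 230 [ -1.  -38.5]
  z 240 [ -2.4 -41.1]
[453.02461574 253.1961646  318.04380575] [ 3.14123216e+00  6.34391730e-04 -8.36007553e-02] 1.8337972441415136 11.2667
```

The frame hangs upright and centred, with the tab top at 245 mm, and the keeper stands at 0.27. I'll bring the shut fingers down beside the +x wing, on its +y side.

```bash
python3 -m pendant '[[3,-1.5,0,0,0,0,0],[6.5,-3.3,0,0,0,0,0],[10.7,-5.4,0,0,0,0,0],[10.7,-5.4,0,0,0,0,0],[10.7,-5.4,0,0,0,0,0],[10.7,-5.4,3,0,0,0,0],[10.7,-5.4,6,0,0,0,0],[10.7,-5.4,9,0,0,0,0],[10.7,-5.4,11,0,0,0,0],[10.7,-5.4,12,0,0,0,0],[10.7,-5.4,12.4,0,0,0,0],[10.7,-5.4,12.4,0,0,0,0],[10.7,-5.4,12.4,0,0,0,0]]'; python3 kp.py; python3 - <<'E'
from h import *
p=get_image("side"); cv2.imwrite("pics/d.png",cv2.resize(p["image"][200:,120:380],(780,552)))
E
```

```text
t: 12.35
position: [564.6, 298.5, 195.8]
eef_rot: [-3.141, -0.001, -0.084]
wrist_force: [0.5, 0.9, -0.2]
width: 0.3
grasp_force: 0.0
scene red 48 stand mid [108.3 -12.1] min [ 99.6 -17. ] max [114.2  -8.2] zmax 206.9 cw angle 0.07077858
side red 626 stand mid [51.1  3.6] min [ 7.9 -9.7] max [95.3 15.9] zmax 208.7 cw angle 0.2505126
side orange 726 stand mid [ -1.9 -39.6] min [-25.4 -46.1] max [ 22.1 -37.7] zmax 244.3 cw angle -0.0032716792
  z 190 [ -2.5 -38.7]
  z 200 [ -2.  -38.6]
  z 210 [ -2.  -38.6]
  z 220 [ -1.2 -38.7]
  z 230 [ -2.3 -38.6]
  z 240 [ -2.  -41.3]
[564.84620484 298.61301033 195.90568026] [-3.14058385e+00 -1.60804632e-03 -8.36711308e-02] 0.5594061302987705 12.45
```

View pics/d.png

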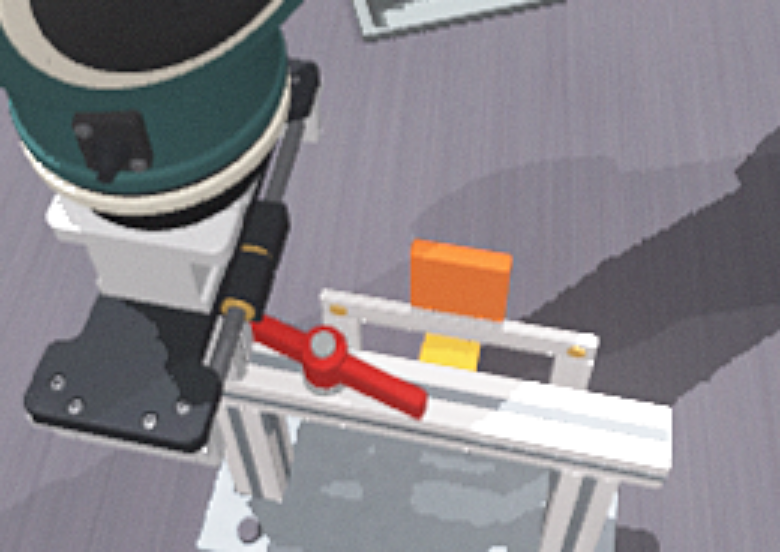

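The frame hangs well (tab at (460,280) in this crop), and the finger is on the outer side of the right wing. I'll sweep along the arc.

```bash
python3 -m pendant '[[0,0,0.3,0,0,0,0],[-0.1,0.6,0.3,0,0,0,0],[-0.1,1.2,0.3,0,0,0,0],[-0.1,2,0.3,0,0,0,0],[-0.3,2.7,0.3,0,0,0,0],[-0.6,3.35,0.3,0,0,0,0],[-1.1,4,0.3,0,0,0,0],[-1.6,4.55,0.3,0,0,0,0],[-1.6,4.55,0.3,0,0,0,0]]'; python3 kp.py
```

```text
t: 13.25
position: [543.9, 252.9, 191.6]
eef_rot: [3.141, -0.0, -0.084]
wrist_force: [-0.4, 0.4, -0.2]
width: 0.4
grasp_force: 0.0
scene red 186 stand mid [54.5 29. ] min [ 44.7 -24.6] max [72.2 53. ] zmax 208.2 cw angle 1.2327038
scene orange 29 stand mid [-15.9 -37.8] min [-22.  -38.6] max [-10.3 -36.9] zmax 235.8 cw angle -0.026625002
  z 200 [-16.2 -37.8]
  z 210 [-15.6 -37.9]
  z 220 [-17.4 -37.8]
  z 230 [-15.  -37.7]
side red 536 stand mid [57.9  5.1] min [ 42.5 -48.7] max [75.  51.5] zmax 208.5 cw angle 1.2802416
side orange 731 stand mid [ -1.9 -39.6] min [-25.4 -46.2] max [ 22.1 -37.7] zmax 244.4 cw angle -0.012677846
  z 190 [ -1.4 -38.8]
  z 200 [ -1.9 -38.6]
  z 210 [ -1.7 -38.6]
  z 220 [ -2.2 -38.5]
  z 230 [ -2.2 -38.6]
  z 240 [ -1.7 -41.2]
[544.50904972 253.83279808 191.62217588] [ 3.14109535e+00 -6.52276809e-05 -8.38518071e-02] 0.6340632051131263 13.35
```

```bash
python3 -m pendant '[[-0.5,0.3,0,0,0,0,0],[-1,0.6,0,0,0,0,0],[-1.3,0.8,0,0,0,0,0],[-1.5,0.8,0,0,0,0,0],[-1.5,0.8,0,0,0,0,0]]'; python3 kp.py | grep -v " z "
```

```text
t: 13.77
position: [528.7, 247.3, 191.5]
eef_rot: [3.141, 0.0, -0.084]
wrist_force: [-0.4, -0.2, 0.9]
width: 0.4
grasp_force: 0.0
scene red 294 stand mid [63.7 14.3] min [ 57.6 -29.7] max [71.6 54.1] zmax 210.4 cw angle 1.5518161
scene orange 24 stand mid [-18.5 -38.4] min [-23.2 -41. ] max [-12.9 -37.1] zmax 246.5 cw angle -0.17267555
side red 509 stand mid [58.5  9.6] min [ 50.1 -51.1] max [67.6 53.6] zmax 208.0 cw angle -1.5441835
side orange 728 stand mid [ -2.  -39.6] min [-25.4 -46.1] max [ 22.1 -37.7] zmax 244.4 cw angle -0.005113919
[528.93609741 247.53676758 191.46307781] [ 3.14148992e+00  2.67757546e-04 -8.35922686e-02] 0.3080587105493107 13.8667
```

The keeper stands at about 1.57. I'll back off along +x first, then rise, and check.

```bash
python3 -m pendant '[[0.6,0,0,0,0,0,0],[1.5,0,0,0,0,0,0],[1.5,0,-1,0,0,0,0],[1.5,0,-4,0,0,0,0],[1.5,0,-8,0,0,0,0],[1.5,0,-12,0,0,0,0],[4,4,-16,0,0,0,0],[6,8,-18,0,0,0,0],[8,12,-18,0,0,0,0],[8,12,-18,0,0,0,0],[8,12,-18,0,0,0,0],[8,12,-18,0,0,0,0]]'; python3 kp.py; python3 - <<'E'
from h import *
p=get_image("side"); cv2.imwrite("pics/e.png",cv2.resize(p["image"][200:,120:380],(780,552)))
E
```

```text
t: 14.87
position: [599.5, 119.6, 372.0]
eef_rot: [-3.141, -0.0, -0.087]
wrist_force: [0.0, 1.2, -0.4]
width: 0.2
grasp_force: 0.0
scene red 404 stand mid [63.   2.3] min [ 56.7 -51.6] max [71.4 53.2] zmax 210.6 cw angle -1.5631236
scene orange 227 stand mid [  6.1 -39.5] min [-21.7 -47.1] max [ 24.4 -37.2] zmax 246.0 cw angle 0.06622665
  z 190 [ 12.  -40.6]
  z 200 [  8.4 -39.1]
  z 210 [  6.6 -39. ]
  z 220 [  6.4 -38.9]
  z 230 [  7.3 -39.2]
  z 240 [  3.8 -40.1]
side red 601 stand mid [58.9  4.4] min [ 49.8 -52.2] max [68.2 53. ] zmax 208.4 cw angle -1.5637876
side orange 588 stand mid [ -2.  -39.1] min [-25.8 -47.3] max [ 22.1 -37.6] zmax 243.4 cw angle -0.00235837
  z 190 [ -1.5 -38.7]
  z 200 [ -1.4 -38.6]
  z 210 [ -2.4 -38.6]
  z 220 [ -2.  -38.7]
  z 230 [ -2.3 -38.7]
  z 240 [ -2.1 -40.9]
[598.52265099 122.15343474 371.69356986] [-3.14095965e+00  2.61221801e-04 -8.26674506e-02] 0.2770719832179596 14.9667
```

View pics/e.png

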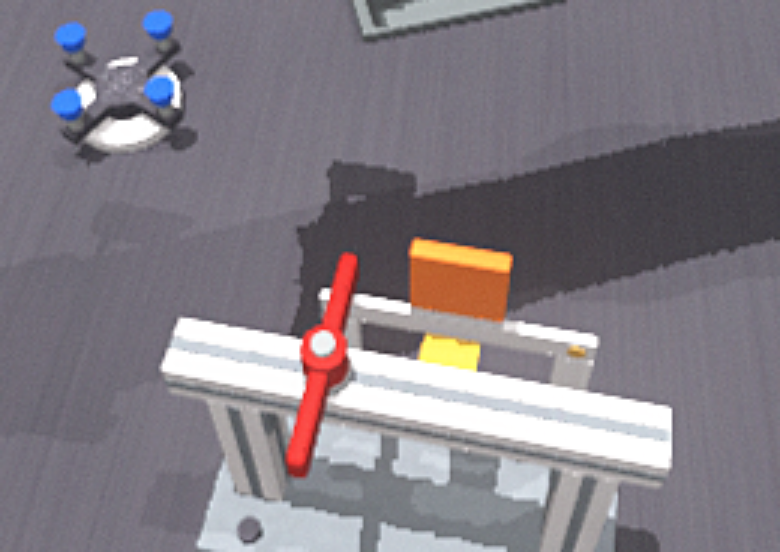

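The red wing (from (350,260) to (295,465)) lies fully across the rail beside the tab. The frame hangs straight and the arm is clear.

```bash
python3 -c "
from plant import arm
print(arm.job_done())"
```

```text
the job is handed in; nothing more can be done
None
```

The middle-sized orange-tab frame hangs centred and upright in the J-hook, the keeper is turned across its rail at about 1.57 rad, and the job was handed in at about 15 s with the arm clear; the hand-in gave no verdict.

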